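# Find and mark the bite point of the music box lever

## Task

Check the play in the music box's lever: press the yellow paddle down gently until the resistance clearly firms up, hold it there for a moment without forcing it further, then let it come all the way up. The red needle stays where the press pushed it: slide the orange marker along its track until it lines up with the needle, let go, and leave the piggy bank, the cup and the mallet where they are.

Things in the scene. Friction and masses are not known exactly. Their poses are not given: they have to be found in the camera images.
- music_box: Fixed mint-green plastic music box with a cream top, 120 mm (x) by 170 mm (y) by 75 mm high; origin at the centre of its underside. The lever sticks out of its -y end; on the flat top a black slot with the needle (at x = -12 mm) and a grey track with the marker (at x = +24 mm) run side by side along y.
- paddle (a point): Centre of the upper face of the lever's round yellow paddle, 90 mm across, 10 mm thick. The paddle is level at rest, 65 mm above the nightstand, its centre 173 mm from the box's centre in the box's -y direction. It sinks as the lever is pressed, by 8.5 mm per 0.1 rad.
- lever (a joint): Lever angle (rad) about its hinge, 85 mm from the paddle's centre; 0 at rest, grows as pressed. At first a weak spring resists (1 to 2 N); somewhere within 8 to 23 mm of paddle travel, different each time and hidden, it firms up to about 3 N/mm. 5 N kept up for 0.3 s counts as firm, 7 to 12 N is ample, over 18 N strains the works. Let go, it springs back to 0.
- needle_mid (a point): Middle of the red drag needle, a bar 3 mm wide (along box y) and 30 mm long, lying across the black slot, 3 mm proud of the box's top. The lever pushes it towards the box's +y, about 2.4 mm per mm of paddle travel, and it stays at the farthest point reached. The robot cannot touch it. Axes as the box's.
- marker_grip (a point): Centre of the orange marker's upright grip, 14 mm (along the track, box y) by 24 mm (box x) by 26 mm high, standing on the top of the box; a thin orange pointer runs from its foot towards the needle. Axes as the box's. It lines up when its y in the box's frame equals that of the needle's middle.
- marker (a joint): Position of the marker along its track in m, growing towards the box's +y, 0 to 0.105; at 0 it is level with the needle's rest position. It starts near the far (+y) end. It slides with about 2 N of friction and stays where it is left.
- piggy_bank: Pale pink ceramic piggy bank, loose, about 120 mm long, 90 mm wide and 108 mm high, origin at the centre of its underside; must stay where it is.
- baby_cup: Stainless cup, loose, 68 mm across, 70 mm high, origin at the centre of its underside; must stay where it is.
- mallet: Wooden xylophone mallet with a red ball head, loose, lying, about 235 mm long along its x, 28 mm high; origin under its middle; must stay where it is.

How it is judged (in metres and radians):
On the way, in this order (a step that is already met when the one before it is completed fails the run):
1. the lever has been pressed until it is firm (5 to 18 N on it, for 0.3 s) (contact force between lever and anything else above 5 N and value of joint lever above 0.07 rad), for 0.3 s.
2. the lever has been let all the way up (value of joint lever below 0.03 rad), for 0.2 s.
3. the marker lines up with the needle (within 3 mm along the track) (y of marker_grip in the frame of needle_mid between -0.003 and 0.003 m), for 0.2 s.
At the end, for the whole second after the job is handed in: The lever is back up (within 0.03 rad of rest), and the orange marker stands within 3 mm, along its track, of the red needle that the firm press left behind (all of step 3 and value of joint lever below 0.03 rad); the robot touches nothing.
It fails at once if the lever was forced: more than 18 N on it (contact force between lever and anything else above 18 N).
It fails at once if the piggy bank was moved by more than 20 mm (distance of piggy_bank from where it was at the start of the episode above 0.02 m).
It fails at once if the cup was moved by more than 20 mm (distance of baby_cup from where it was at the start of the episode above 0.02 m).
It fails at once if the mallet was moved by more than 20 mm (distance of mallet from where it was at the start of the episode above 0.02 m).
It also fails if it takes over 46 s, if anything falls off the work surface, if the arm or the gripper's body presses on something with over 40 N, if the wrist force passes 120 N, or if a joint passes its speed limit or range.

## Robot

A 6-joint arm with a two-finger parallel gripper is mounted at the origin on the work surface. World frame = base frame: x ahead of the robot, y to its left, z up, the work surface at z = 0. Lengths are in m, angles in degrees, forces in N, time in s.
With the tool pointing down it reaches from about 0.3 to 0.75 m from the base axis. Payload 8.5 kg.
Tool frame: the origin (TCP) lies on the centre line of the jaws, within the pads' length; the fingertips stand 19 mm ahead of it and the grasp point (between the pads) is the TCP; z points along the fingers, x is the direction in which the jaws open and shut, and the axes are right-handed (so a half turn about z gives the same grasp; the last joint's range is limited). The gripper opens to 85 mm and grips with 20 to 120 N. Pads are 22 mm wide; open, the fingers measure 114 mm over their backs; the gripper's body (76 mm by 85 mm) begins 54 mm behind the grasp point. The pads swing forward as they close: fully open they stand 13 mm farther back than shut.
Start: joints at [53.898, 21.807, 74.336, -0, 83.858, -12.336], TCP at [0.222, 0.503, 0.25] pointing down, gripper open.
Joint ranges: [-178.18, 178.18], [-50.72, 133.34], [12.68, 142.11], [-81.47, 261.47], [9.98, 163.14], [-165.26, 165.26]. Speed limits (degrees/s): [136.94, 136.94, 180, 180, 180, 180].

## Interface

Orientations are given as a 3x3 rotation matrix whose columns are the frame's x, y, z axes.
In Python, from rig import env, cams, order gives the robot as it stands.
- The arm moves only by the tool step_arm, never from a script. Its argument "steps" is a list of rows, each an object with "xyz": the shift along the tool's x, y, z normalised to -1 to 1, where 1 is 0.04 m, a list of three; "turn": the turn, a rotation vector about the tool's x, y, z normalised to -1 to 1, where 1 is 0.08 rad, a list of three; "gripper": the gripper command: -1 is shut, 1 is fully open, values between are in proportion. A call has 1 to 20 rows; each row shifts and turns the commanded pose from where the row before left it, along the tool's axes as they then stand; what a row does not reach is not made up. A row lasts 1/12 s, in which the tool goes at most 41.7 mm and 7.16 degrees, less where a joint would pass 70% of its speed; a pose out of reach is approached as far as the arm can. A call with a number of a shift or a turn outside -1 to 1 is refused whole. A call with a gripper value outside its range is refused whole. The fingers move at their own pace and stop on an object; "squeeze" is the grip in N (left out, the last holds). Time passes only in rows, so rows that do not move let the fingers close. It gives the time, the measured TCP pose, the force and the opening at its end, in the units of the state.
- env.observe(): the state, without advancing time (a new reading comes with each control period).
- cams.get_image(name): name is "scene" or "top" or "wrist"; returns (picture, depth): 480x640x3 uint8, red, green, blue; 480x640 float32, m along the optical axis (not along the pixel's ray), 0 where there is no reading.
- cams.camera_info(name): a dict with "fx", "fy", "cx", "cy" (pixels), "extrinsics" (4x4, takes a point from camera to world coordinates). Camera axes: x right, y down, z forward; pixel columns grow to the right and rows downward; lengths in m; the calibration is good to about 2 mm. A picture is of the moment at which its call begins: read the wrist's pose just before it. camera_info takes no time and is no camera call; for the wrist camera it gives the pose at the moment of the call.
- order.close_job(): hands the job in, once; it reports no verdict.
The state is a dict: "time_s": time; "q": joint angles; "qvel": joint speeds; "joint_efforts": joint torques, N m; "position": TCP position; "tool_rot": TCP orientation; "ft_force": force on the tool from outside, world axes, zero at the start; "wrist_torque": the same for the moment, N m; "grip_width": finger opening in m.
Only numpy, scipy, OpenCV 4.12 (cv2) and the standard library are available. Lean on these libraries where they do the work, as an engineer would, in place of code of your own. Each camera call takes 0.05 s, during which the arm holds its last target. There are 200 camera calls.

## Working session

There is one attempt and no reset: what is moved stays moved. The work goes in short steps, Python scripts to look and compute and a tool call to move; the robot and the scene stay as the last step left them, time stands still between calls to the robot, and variables do not carry over. Pictures are saved under pics/ and viewed, about 8 in all and at most 12, crops included, and the job is handed in when it is done.

Besides the shell and the picture viewer there is one more tool, called as a command line: name --argument value ..., lists and objects as JSON in quotes. step_arm: Moves the arm, as the interface text tells. Scaled input: -1 to 1 covers 0.04 m each way for a shift and 0.08 rad each way for a turn. Its arguments: {"type":"object","properties":{"steps":{"type":"array"},"squeeze":{"type":"number"}},"required":["steps"]}

```bash
mkdir -p pics; ls; cat > h.py <<'E'
import numpy as np, cv2
from rig import env, cams, order
def grab(n, f=None):
    K=cams.camera_info(n); im,d=cams.get_image(n)
    if f: cv2.imwrite('pics/'+f, im[:,:,::-1])
    v,u=np.mgrid[:480,:640]
    P=np.stack([(u-K['cx'])*d/K['fx'],(v-K['cy'])*d/K['fy'],d],-1)
    W=P@K['extrinsics'][:3,:3].T+K['extrinsics'][:3,3]
    W[d==0]=np.nan
    return im,W
def st():
    s=env.observe(); print(s['time_s'],np.round(s['position'],4),np.round(s['tool_rot'],3).tolist(),np.round(s['ft_force'],2),s['grip_width'])
E
python3 - <<'E'
from h import *
st()
im,W=grab('top','top1.png'); np.savez('top1.npz',im=im,W=W)
h=cv2.cvtColor(im,cv2.COLOR_RGB2HSV)
for n,lo,hi in [('yellow',(24,120,100),(34,255,255)),('orange',(8,150,120),(20,255,255)),('red',(0,170,100),(5,255,255)),('mint',(60,40,80),(90,255,255)),]:
    m=cv2.inRange(h,lo,hi); k,l,s,c=cv2.connectedComponentsWithStats(m)
    for i in range(1,k):
        if s[i,4]>25: print(n,s[i],c[i].round(1),np.nanmedian(W[l==i],0).round(4))
E
```

```text
pics
0.0 [0.2215 0.5031 0.2497] [[0.403, 0.915, -0.001], [0.915, -0.403, -0.001], [-0.001, -0.0, -1.0]] [-1.27 -0.28 -0.18] 0.08542560471651113
yellow [ 418  294   45   46 1089] [436.  320.9] [ 0.4525 -0.0425  0.0647]
orange [610 167  30  59 950] [629.2 192.9] [ 0.6811 -0.4211  0.0314]
orange [116 191  11  11  78] [121.5 195.9] [0.6938 0.516  0.0417]
orange [331 263   9  15 103] [335. 270.] [0.5421 0.1262 0.1013]
orange [268 338  88  22 148] [313.7 348.8] [0.4093 0.1632 0.0171]
red [254 332   9  11  80] [258.  336.8] [0.4332 0.2667 0.0255]
```

View pics/top1.png

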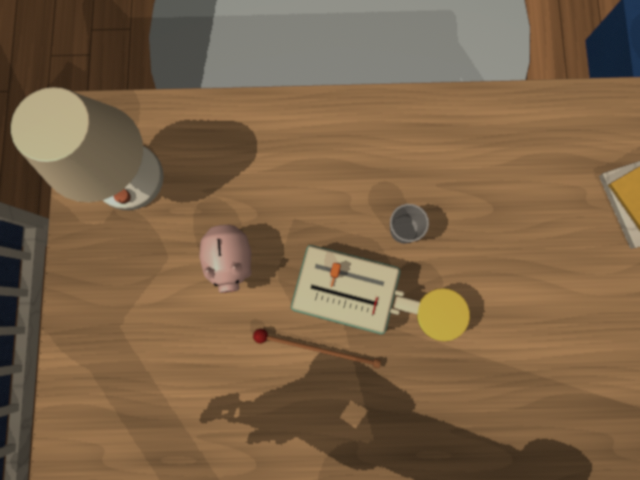

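Top view: the box is at about (345,290), the paddle at (443,314), the orange marker at (335,270) and the red needle at (375,305). The piggy bank is at (226,257), the cup at (409,223), and the mallet runs from (260,336) to (380,362).

```bash
python3 - <<'E'
from h import *
z=np.load('top1.npz'); im,W=z['im'],z['W']
v,u=np.mgrid[:480,:640]
def mask(c,r,lo,hi): return (np.hypot(u-c[0],v-c[1])<r)&(W[...,2]>lo)&(W[...,2]<hi)
m=mask((345,290),70,.068,.083)&(u<402)
p=W[m][:,:2]; r=cv2.minAreaRect((p*1000).astype(np.float32)); print('box',r,np.median(W[m][:,2]),m.sum())
m=mask((443,314),32,.058,.072)&(u>417)
p=W[m]; print('paddle',(p.max(0)+p.min(0))/2,p.mean(0),np.ptp(p,0))
for n,c,rr,lo,hi in [('marker',(335,270),14,.09,.11),('pig',(226,257),45,.02,.2),('cup',(409,223),30,.02,.2),('mallet',(320,348),75,.008,.035)]:
    p=W[mask(c,rr,lo,hi)]; print(n,p.min(0).round(3),p.max(0).round(3))
E
```

```text
box ((511.9207458496094, 102.54045867919922), (179.7705535888672, 115.14169311523438), 74.0921401977539) 0.07452415482310298 6120
paddle [ 0.46610014 -0.05662469  0.06397779] [ 0.46615993 -0.05596085  0.06455349] [0.08849399 0.08655284 0.0107946 ]
marker [0.532 0.118 0.091] [0.556 0.135 0.105]
pig [0.514 0.276 0.022] [0.631 0.362 0.11 ]
cup [ 0.594 -0.038  0.02 ] [0.66  0.028 0.074]
mallet [0.375 0.051 0.011] [0.449 0.278 0.031]
```

step_arm --steps '[{"xyz": [0,0,0],"turn": [0,0,-0.86],"gripper": -1},{"xyz": [0,0,0],"turn": [0,0,-0.86],"gripper": -1},{"xyz": [-0.73,0.607,0],"turn": [0,0,0],"gripper": -1},{"xyz": [-0.73,0.607,0],"turn": [0,0,0],"gripper": -1},{"xyz": [-0.73,0.607,0],"turn": [0,0,0],"gripper": -1},{"xyz": [-0.73,0.607,0],"turn": [0,0,0],"gripper": -1},{"xyz": [-0.73,0.607,0],"turn": [0,0,0],"gripper": -1},{"xyz": [-0.73,0.607,0],"turn": [0,0,0],"gripper": -1},{"xyz": [-0.73,0.607,0],"turn": [0,0,0],"gripper": -1},{"xyz": [-0.73,0.607,0],"turn": [0,0,0],"gripper": -1},{"xyz": [-0.73,0.607,0],"turn": [0,0,0],"gripper": -1},{"xyz": [-0.73,0.607,0],"turn": [0,0,0],"gripper": -1},{"xyz": [-0.73,0.607,0],"turn": [0,0,0],"gripper": -1},{"xyz": [-0.73,0.607,0],"turn": [0,0,0],"gripper": -1},{"xyz": [-0.73,0.607,0],"turn": [0,0,0],"gripper": -1},{"xyz": [-0.73,0.607,0],"turn": [0,0,0],"gripper": -1},{"xyz": [-0.73,0.607,0],"turn": [0,0,0],"gripper": -1},{"xyz": [-0.73,0.607,0],"turn": [0,0,0],"gripper": -1},{"xyz": [0,0,0],"turn": [0,0,0],"gripper": -1},{"xyz": [0,0,0],"turn": [0,0,0],"gripper": -1}]'

```text
time_s: 1.72
position: [0.4676, -0.0537, 0.2496]
tool_rot: [[0.276, 0.961, -0.002], [0.961, -0.276, 0.001], [0.0, -0.002, -1.0]]
ft_force: [-0.7, -0.4, -0.2]
grip_width: 0.0003
```

step_arm --steps '[{"xyz": [0,0,0.8],"turn": [0,0,0],"gripper": -1},{"xyz": [0,0,0.8],"turn": [0,0,0],"gripper": -1},{"xyz": [0,0,0.8],"turn": [0,0,0],"gripper": -1},{"xyz": [0,0,0.8],"turn": [0,0,0],"gripper": -1},{"xyz": [0,0,0.4],"turn": [0,0,0],"gripper": -1},{"xyz": [0,0,0.2],"turn": [0,0,0],"gripper": -1},{"xyz": [0,0,0],"turn": [0,0,0],"gripper": -1},{"xyz": [0,0,0],"turn": [0,0,0],"gripper": -1},{"xyz": [0,0,0],"turn": [0,0,0],"gripper": -1}]'

```text
time_s: 2.47
position: [0.468, -0.0522, 0.0996]
tool_rot: [[0.273, 0.962, 0.002], [0.962, -0.273, -0.001], [-0.0, 0.002, -1.0]]
ft_force: [-0.3, 0.2, 0.1]
grip_width: -0.0002
```

```bash
python3 - <<'E'
from h import *
st()
im,W=grab('wrist','w1.png'); st()
E
```

```text
2.4667 [ 0.468  -0.0522  0.0996] [[0.273, 0.962, 0.002], [0.962, -0.273, -0.001], [-0.0, 0.002, -1.0]] [-0.33  0.17  0.14] -0.00020077917931951035
2.5167 [ 0.468  -0.0523  0.0996] [[0.273, 0.962, 0.002], [0.962, -0.273, -0.001], [-0.0, 0.003, -1.0]] [ 0.04 -0.82  0.55] -0.0001426000518228483
```

View pics/w1.png

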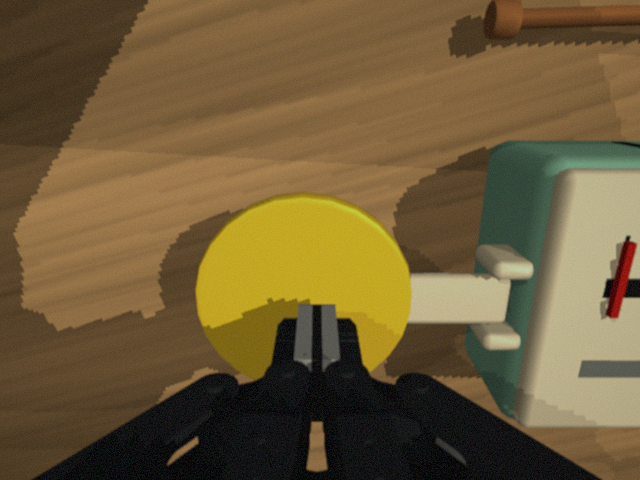

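The wrist view shows the closed fingertips at (317,330), over the yellow paddle. The needle is on the right at (622,280).

step_arm --steps '[{"xyz": [-0.1,0,0.2],"turn": [0,0,0],"gripper": -1},{"xyz": [0,0,0.1],"turn": [0,0,0],"gripper": -1},{"xyz": [0,0,0.05],"turn": [0,0,0],"gripper": -1},{"xyz": [0,0,0.05],"turn": [0,0,0],"gripper": -1},{"xyz": [0,0,0.05],"turn": [0,0,0],"gripper": -1},{"xyz": [0,0,0],"turn": [0,0,0],"gripper": -1},{"xyz": [0,0,0],"turn": [0,0,0],"gripper": -1}]'

```text
time_s: 3.1
position: [0.4664, -0.0562, 0.0803]
tool_rot: [[0.274, 0.962, -0.0], [0.962, -0.274, -0.0], [-0.0, -0.0, -1.0]]
ft_force: [-0.5, -1.6, 1.1]
grip_width: -0.0004
```

step_arm --steps '[{"xyz": [0,0,0.05],"turn": [0,0,0],"gripper": -1},{"xyz": [0,0,0.025],"turn": [0,0,0],"gripper": -1},{"xyz": [0,0,0],"turn": [0,0,0],"gripper": -1}]'

```text
time_s: 3.35
position: [0.4664, -0.0562, 0.0772]
tool_rot: [[0.274, 0.962, 0.0], [0.962, -0.274, 0.0], [0.0, 0.0, -1.0]]
ft_force: [0.2, -1.0, 1.3]
grip_width: 0.0003
```

step_arm --steps '[{"xyz": [0,0,0.025],"turn": [0,0,0],"gripper": -1},{"xyz": [0,0,0.025],"turn": [0,0,0],"gripper": -1},{"xyz": [0,0,0],"turn": [0,0,0],"gripper": -1}]'

```text
time_s: 3.6
position: [0.4664, -0.0561, 0.0752]
tool_rot: [[0.274, 0.962, 0.0], [0.962, -0.274, 0.0], [0.0, 0.0, -1.0]]
ft_force: [-0.9, -0.3, 0.2]
grip_width: -0.0
```

step_arm --steps '[{"xyz": [0,0,0.025],"turn": [0,0,0],"gripper": -1},{"xyz": [0,0,0.025],"turn": [0,0,0],"gripper": -1},{"xyz": [0,0,0],"turn": [0,0,0],"gripper": -1}]'

```text
time_s: 3.85
position: [0.4664, -0.0561, 0.0732]
tool_rot: [[0.274, 0.962, 0.0], [0.962, -0.274, 0.0], [0.0, 0.0, -1.0]]
ft_force: [0.4, 0.2, 1.7]
grip_width: 0.0001
```

step_arm --steps '[{"xyz": [0,0,0.025],"turn": [0,0,0],"gripper": -1},{"xyz": [0,0,0.025],"turn": [0,0,0],"gripper": -1},{"xyz": [0,0,0],"turn": [0,0,0],"gripper": -1}]'

```text
time_s: 4.1
position: [0.4663, -0.0562, 0.0712]
tool_rot: [[0.274, 0.962, -0.0], [0.962, -0.274, 0.0], [0.0, -0.0, -1.0]]
ft_force: [0.0, -0.0, 1.7]
grip_width: -0.0004
```

step_arm --steps '[{"xyz": [0,0,0.025],"turn": [0,0,0],"gripper": -1},{"xyz": [0,0,0.025],"turn": [0,0,0],"gripper": -1},{"xyz": [0,0,0],"turn": [0,0,0],"gripper": -1}]'

```text
time_s: 4.35
position: [0.4663, -0.0562, 0.0691]
tool_rot: [[0.274, 0.962, -0.0], [0.962, -0.274, 0.0], [-0.0, -0.0, -1.0]]
ft_force: [-0.1, -0.0, 2.2]
grip_width: -0.0001
```

step_arm --steps '[{"xyz": [0,0,0.025],"turn": [0,0,0],"gripper": -1},{"xyz": [0,0,0.025],"turn": [0,0,0],"gripper": -1},{"xyz": [0,0,0],"turn": [0,0,0],"gripper": -1}]'

```text
time_s: 4.6
position: [0.4664, -0.0562, 0.0672]
tool_rot: [[0.274, 0.962, 0.0], [0.962, -0.274, 0.0], [0.0, -0.0, -1.0]]
ft_force: [1.1, 0.9, 3.2]
grip_width: -0.0004
```

step_arm --steps '[{"xyz": [0,0,0.025],"turn": [0,0,0],"gripper": -1},{"xyz": [0,0,0],"turn": [0,0,0],"gripper": -1}]'

```text
time_s: 4.77
position: [0.4664, -0.0561, 0.0664]
tool_rot: [[0.274, 0.962, 0.0], [0.962, -0.274, 0.0], [0.0, 0.0, -1.0]]
ft_force: [0.3, 2.1, 5.9]
grip_width: 0.0002
```

step_arm --steps '[{"xyz": [0,0,0.025],"turn": [0,0,0],"gripper": -1},{"xyz": [0,0,0],"turn": [0,0,0],"gripper": -1},{"xyz": [0,0,0],"turn": [0,0,0],"gripper": -1}]'

```text
time_s: 5.02
position: [0.4665, -0.056, 0.0657]
tool_rot: [[0.274, 0.962, 0.001], [0.962, -0.274, 0.0], [0.0, 0.001, -1.0]]
ft_force: [-1.2, 1.8, 7.9]
grip_width: -0.0002
```

step_arm --steps '[{"xyz": [0,0,0.01],"turn": [0,0,0],"gripper": -1},{"xyz": [0,0,0],"turn": [0,0,0],"gripper": -1},{"xyz": [0,0,0],"turn": [0,0,0],"gripper": -1},{"xyz": [0,0,0],"turn": [0,0,0],"gripper": -1},{"xyz": [0,0,0],"turn": [0,0,0],"gripper": -1},{"xyz": [0,0,0],"turn": [0,0,0],"gripper": -1},{"xyz": [0,0,0],"turn": [0,0,0],"gripper": -1}]'

```text
time_s: 5.6
position: [0.4665, -0.056, 0.0654]
tool_rot: [[0.274, 0.962, 0.001], [0.962, -0.274, 0.0], [0.0, 0.001, -1.0]]
ft_force: [0.0, 2.6, 9.8]
grip_width: -0.0001
```

step_arm --steps '[{"xyz": [0,0,-0.1],"turn": [0,0,0],"gripper": -1},{"xyz": [0,0,-0.2],"turn": [0,0,0],"gripper": -1},{"xyz": [0,0,-0.4],"turn": [0,0,0],"gripper": -1},{"xyz": [0,0,-0.9],"turn": [0,0,0],"gripper": -1},{"xyz": [0,0,-0.9],"turn": [0,0,0],"gripper": -1},{"xyz": [0,0,-0.9],"turn": [0,0,0],"gripper": -1},{"xyz": [0.9,0.12,0],"turn": [0,0,0],"gripper": 0.05},{"xyz": [0.9,0.12,0],"turn": [0,0,0],"gripper": 0.05},{"xyz": [0.9,0.12,0],"turn": [0,0,0],"gripper": 0.05},{"xyz": [0.9,0.12,0],"turn": [0,0,0],"gripper": 0.05},{"xyz": [0.88,0.1,0],"turn": [0,0,0],"gripper": 0.05},{"xyz": [0,0,0],"turn": [0,0,0],"gripper": 0.05},{"xyz": [0,0,0],"turn": [0,0,0],"gripper": 0.05},{"xyz": [0,0,0],"turn": [0,0,0],"gripper": 0.05}]'

```text
time_s: 6.77
position: [0.5373, 0.1095, 0.2009]
tool_rot: [[0.273, 0.962, -0.001], [0.962, -0.273, -0.0], [-0.001, -0.001, -1.0]]
ft_force: [0.6, 0.2, 0.6]
grip_width: 0.0443
```

```bash
python3 - <<'E'
from h import *
st()
im,W=grab('wrist','w2.png'); np.savez('w2.npz',im=im,W=W)
h=cv2.cvtColor(im,cv2.COLOR_RGB2HSV)
for n,lo,hi in [('orange',(6,150,100),(20,255,255)),('red',(0,170,80),(5,255,255))]:
    m=cv2.inRange(h,lo,hi); k,l,s,c=cv2.connectedComponentsWithStats(m)
    for i in range(1,k):
        if s[i,4]>60: print(n,s[i],c[i].round(1),np.nanmedian(W[l==i],0).round(4))
E
```

```text
6.7667 [0.5373 0.1095 0.2009] [[0.273, 0.962, -0.001], [0.962, -0.273, -0.0], [-0.001, -0.001, -1.0]] [0.63 0.18 0.63] 0.04434984822827002
orange [158   0  20  12 157] [168.7   4. ] [0.3825 0.0584 0.0215]
orange [179   0 177   6 606] [252.8   1.4] [0.3943 0.1063 0.018 ]
orange [ 336  193   25   77 1257] [347.6 241.2] [0.5377 0.1284 0.1013]
red [287 146   7  52 226] [289.9 171.9] [0.4961 0.1063 0.0783]
```

View pics/w2.png

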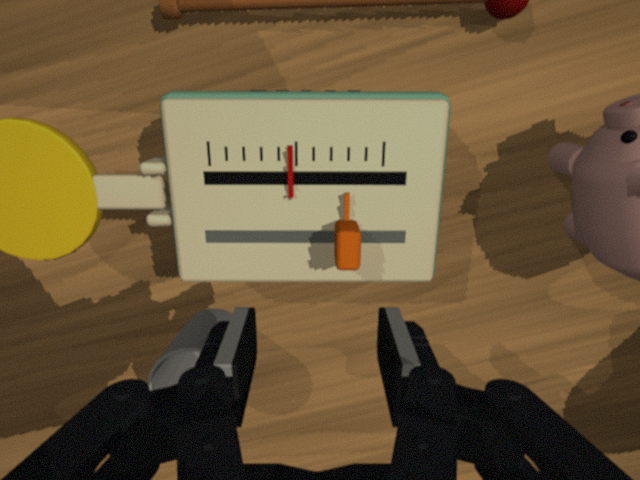

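Wrist view: the needle is at (290,172), the marker grip at (347,245) and its pointer at (347,205). The cup is under the left finger at (195,345).

```bash
python3 - <<'E'
from h import *
z=np.load('w2.npz'); im,W=z['im'],z['W']
h=cv2.cvtColor(im,cv2.COLOR_RGB2HSV)
o=cv2.inRange(h,(6,150,100),(20,255,255))>0; r=cv2.inRange(h,(0,170,80),(5,255,255))>0
v,u=np.mgrid[:480,:640]; roi=(u>250)&(u<380)&(v>130)&(v<280)
ang=np.radians(74.1); Y=np.array([np.cos(ang),np.sin(ang)]); X=np.array([Y[1],-Y[0]])
c=np.array([.5136,.110])
for n,m in [('needle',r&roi),('grip top',o&roi&(W[...,2]>.097)),('pointer',o&roi&(v<218)),]:
    p=W[m]; q=p[:,:2]-c; a,b=q@X,q@Y
    print(n,m.sum(),p.mean(0).round(4),'x',a.min().round(4),a.max().round(4),'y',b.min().round(4),b.max().round(4),'mid',np.median(b).round(4), 'wide slope',np.polyfit(a,b,1)[0].round(3))
# slot direction
k=(h[...,2]<40)&(u>203)&(u<408)&(v>168)&(v<188)
p=W[k][:,:2]; d=np.linalg.svd(p-p.mean(0),full_matrices=False)[2][0]; print('slot ang',np.degrees(np.arctan2(d[1],d[0]))%180,((p-c)@X).mean(),np.percentile((p-c)@Y,[1,99]))
E
```

```text
** On entry to DLASCL parameter number  4 had an illegal value
 ** On entry to DLASCL parameter number  4 had an illegal value
 ** On entry to DLASCL parameter number  4 had an illegal value
 ** On entry to DLASCL parameter number  4 had an illegal value
 ** On entry to DLASCL parameter number  5 had an illegal value
 ** On entry to DLASCL parameter number  4 had an illegal valueTraceback (most recent call last):
  File "<stdin>", line 10, in <module>
    c, resids, rank, s = lstsq(lhs, rhs, rcond)
                         ~~~~~^^^^^^^^^^^^^^^^^
    x, resids, rank, s = _umath_linalg.lstsq(a, b, rcond,
                         ~~~~~~~~~~~~~~~~~~~^^^^^^^^^^^^^
                                             signature=signature)
                                             ^^^^^^^^^^^^^^^^^^^^
    raise LinAlgError("SVD did not converge in Linear Least Squares")
numpy.linalg.LinAlgError: SVD did not converge in Linear Least Squares
```

NaN depth pixels caused the error, so I'll filter them out.

```bash
cat > meas.py <<'E'
from h import *
def meas(im,W,needle=True):
    h=cv2.cvtColor(im,cv2.COLOR_RGB2HSV); ok=np.isfinite(W[...,2])
    ang=np.radians(74.1); Y=np.array([np.cos(ang),np.sin(ang)]); X=np.array([Y[1],-Y[0]]); c=np.array([.5136,.110])
    q=np.nan_to_num(W[...,:2])-c; A,B=q@X,q@Y
    roi=ok&(abs(A)<.06)&(abs(B)<.085)&(W[...,2]>.07)
    o=roi&(cv2.inRange(h,(6,150,80),(20,255,255))>0); r=roi&(cv2.inRange(h,(0,170,60),(5,255,255))>0)
    k=roi&(h[...,2]<45)&(A>-.018)&(A<-.006)
    for n,m in [('needle',r&(A<.01)),('grip top',o&(W[...,2]>.097)),('pointer',o&(W[...,2]<.085)&(A<.008)),('slot',k)]:
        if m.sum()<8: print(n,'few',m.sum()); continue
        p=W[m]; a,b=A[m],B[m]
        print(n,m.sum(),p.mean(0).round(4),'x %.4f %.4f y %.4f %.4f med %.4f'%(*np.percentile(a,[2,98]),*np.percentile(b,[2,98]),np.median(b)),'axis slope',np.polyfit(a,b,1)[0].round(3) if n!='slot' else np.polyfit(b,a,1)[0].round(3))
E
python3 -c "
from meas import *
z=np.load('w2.npz'); meas(z['im'],z['W'])"
```

```text
needle 227 [0.4955 0.1063 0.0782] x -0.0307 -0.0028 y -0.0104 -0.0069 med -0.0085 axis slope 0.004
grip top 980 [0.541  0.1271 0.1024] x 0.0113 0.0334 y 0.0176 0.0305 med 0.0240 axis slope 0.01
pointer 124 [0.5176 0.1291 0.0794] x -0.0289 0.0077 y -0.0101 0.0252 med 0.0238 axis slope 1.065
slot 2117 [0.5016 0.1136 0.0753] x -0.0155 -0.0094 y -0.0562 0.0558 med 0.0018 axis slope -0.001
```

step_arm --steps '[{"xyz": [0.45,0,0.3],"turn": [0,0,0],"gripper": 0.05},{"xyz": [0,0,0.7],"turn": [0,0,0],"gripper": 0.05},{"xyz": [0,0,0.7],"turn": [0,0,0],"gripper": 0.05},{"xyz": [0,0,0.5],"turn": [0,0,0],"gripper": 0.05},{"xyz": [0,0,0.3],"turn": [0,0,0],"gripper": 0.05},{"xyz": [0,0,0],"turn": [0,0,0],"gripper": 0.05},{"xyz": [0,0,0],"turn": [0,0,0],"gripper": 0.05}]'

```text
time_s: 7.4
position: [0.5426, 0.1261, 0.1011]
tool_rot: [[0.275, 0.961, -0.001], [0.961, -0.275, -0.0], [-0.0, -0.001, -1.0]]
ft_force: [-0.5, -0.6, -0.3]
grip_width: 0.0449
```

step_arm --steps '[{"xyz": [0,0,0],"turn": [0,0,0],"gripper": -1},{"xyz": [0,0,0],"turn": [0,0,0],"gripper": -1},{"xyz": [0,0,0],"turn": [0,0,0],"gripper": -1},{"xyz": [0,0,0],"turn": [0,0,0],"gripper": -1},{"xyz": [0,0,0],"turn": [0,0,0],"gripper": -1},{"xyz": [0,0,0],"turn": [0,0,0],"gripper": -1}]' --squeeze 20

```text
time_s: 7.9
position: [0.5431, 0.1269, 0.1021]
tool_rot: [[0.274, 0.962, 0.002], [0.962, -0.274, -0.0], [0.0, 0.002, -1.0]]
ft_force: [-1.2, -1.2, 6.7]
grip_width: 0.0136
```

step_arm --steps '[{"xyz": [0,0,-0.05],"turn": [0,0,0],"gripper": -1},{"xyz": [-0.1,0,0],"turn": [0,0,0],"gripper": -1},{"xyz": [-0.2,0,0],"turn": [0,0,0],"gripper": -1},{"xyz": [-0.2,0,0],"turn": [0,0,0],"gripper": -1},{"xyz": [-0.2,0,0],"turn": [0,0,0],"gripper": -1},{"xyz": [-0.1,0,0],"turn": [0,0,0],"gripper": -1},{"xyz": [0,0,0],"turn": [0,0,0],"gripper": -1},{"xyz": [0,0,0],"turn": [0,0,0],"gripper": -1},{"xyz": [0,0,0],"turn": [0,0,0],"gripper": -1}]'

```text
time_s: 8.65
position: [0.5341, 0.0959, 0.1023]
tool_rot: [[0.274, 0.962, -0.0], [0.962, -0.274, -0.001], [-0.001, 0.0, -1.0]]
ft_force: [4.1, -3.4, -10.9]
grip_width: 0.0133
```

```bash
python3 -c "
from meas import *
im,W=grab('wrist','w3.png'); meas(im,W); s=env.observe(); d=s['position'][:2]-np.array([.5136,.110]); print('tcp y',d@[.274,.9617])"
```

```text
needle 527 [0.4945 0.1066 0.0782] x -0.0312 -0.0042 y -0.0100 -0.0071 med -0.0085 axis slope -0.006
grip top 1307 [0.5274 0.0987 0.1012] x 0.0111 0.0316 y -0.0133 -0.0014 med -0.0068 axis slope 0.042
pointer 300 [0.5113 0.1029 0.0798] x -0.0281 0.0078 y -0.0099 -0.0060 med -0.0075 axis slope 0.066
slot 5757 [0.5017 0.1142 0.0754] x -0.0161 -0.0091 y -0.0564 0.0563 med 0.0024 axis slope 0.001
tcp y -0.007937190467861007
```

View pics/w3.png

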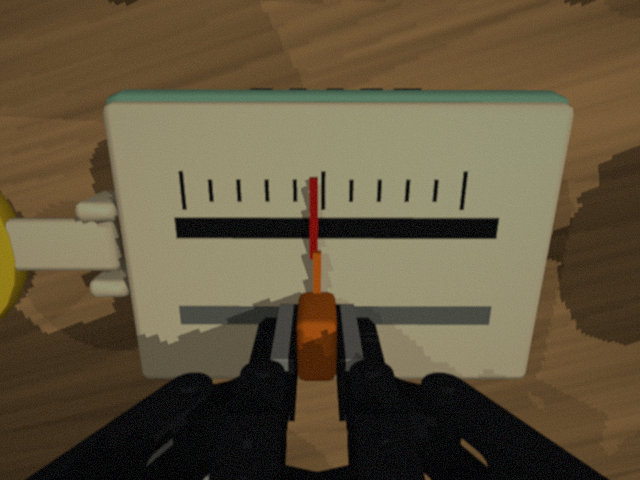

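The pointer at (316,270) is within about 1 mm of the needle at (314,218), on the +y side. I'll nudge it 1.2 mm, lower 1 mm to relax the pull, let go and rise.

step_arm --steps '[{"xyz": [-0.03,0,0.025],"turn": [0,0,0],"gripper": -1},{"xyz": [0,0,0],"turn": [0,0,0],"gripper": -1},{"xyz": [0,0,0],"turn": [0,0,0],"gripper": -1},{"xyz": [0,0,0],"turn": [0,0,0],"gripper": 0.05},{"xyz": [0,0,0],"turn": [0,0,0],"gripper": 0.05},{"xyz": [0,0,0],"turn": [0,0,0],"gripper": 0.05},{"xyz": [0,0,0],"turn": [0,0,0],"gripper": 0.05},{"xyz": [0,0,0],"turn": [0,0,0],"gripper": 0.05},{"xyz": [0,0,-0.2],"turn": [0,0,0],"gripper": 0.05},{"xyz": [0,0,-0.6],"turn": [0,0,0],"gripper": 0.05},{"xyz": [0,0,-0.8],"turn": [0,0,0],"gripper": 0.05},{"xyz": [0,0,-0.8],"turn": [0,0,0],"gripper": 0.05},{"xyz": [0,0,0],"turn": [0,0,0],"gripper": 0.05},{"xyz": [0,0,0],"turn": [0,0,0],"gripper": 0.05},{"xyz": [0,0,0],"turn": [0,0,0],"gripper": 0.05}]'

```text
time_s: 9.95
position: [0.5331, 0.0952, 0.1976]
tool_rot: [[0.274, 0.962, -0.001], [0.962, -0.274, 0.0], [-0.0, -0.001, -1.0]]
ft_force: [0.7, 0.2, -1.6]
grip_width: 0.0449
```

```bash
python3 -c "
from meas import *
im,W=grab('wrist','w4.png'); meas(im,W); st()"
```

```text
needle 207 [0.4942 0.1066 0.0782] x -0.0308 -0.0059 y -0.0101 -0.0067 med -0.0084 axis slope 0.002
grip top 992 [0.5322 0.0966 0.1026] x 0.0113 0.0332 y -0.0144 -0.0013 med -0.0078 axis slope 0.005
pointer 135 [0.5094 0.1031 0.0797] x -0.0283 0.0075 y -0.0095 -0.0066 med -0.0078 axis slope -0.014
slot 2147 [0.5014 0.1137 0.0753] x -0.0157 -0.0097 y -0.0560 0.0559 med 0.0019 axis slope -0.001
10.0 [0.533  0.0952 0.197 ] [[0.274, 0.962, -0.002], [0.962, -0.274, 0.0], [-0.0, -0.002, -1.0]] [ 0.09  0.37 -0.07] 0.04498152034306355
```

View pics/w4.png

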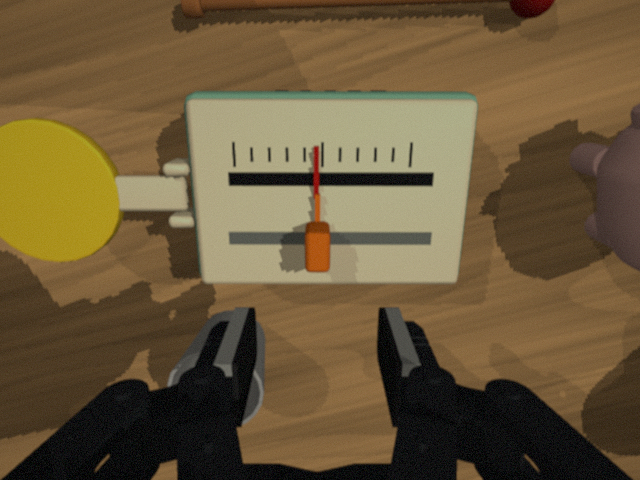

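The pointer (317,205) and grip (317,247) line up with the needle (316,170), about 0.6 mm apart. The paddle is up and the gripper is clear of everything, so I'm handing in.

```bash
python3 -c "
from h import *
order.close_job(); st()"
```

```text
the job is handed in; nothing more can be done
the job is handed in; nothing more can be done
```

I pressed the paddle until the resistance firmed up, after about 18 mm of travel. I held it at about 8–10 N for roughly 0.6 s, with no reading near 18 N, then let it come up. I then gripped the orange marker, slid it about 33 mm to the needle, let go and rose clear.

- **Alignment:** the last wrist picture puts the marker about 0.6 mm from the needle along the track, against the 3 mm allowed.
- **Lever:** the paddle looks back at rest in that picture; I did not measure its height.
- **Robot:** it stood about 95 mm above its grasp height, with the force reading near zero.
- **Piggy bank, cup and mallet:** I never touched them. They looked undisturbed in the wrist picture, but I did not re-measure their positions.
- **Forces while gripping the marker:** vertical readings reached about 7 N up and 11 N down, so I eased the height slightly before letting go.

I handed the job in at about 10 s of the 46 s allowed; it gave no verdict.

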